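# Load a tube under the sprung flap of the tester

## Task

Take the tube with the wide flat base out of the tray and load it into the tester: push its base in under the turned-up lip so that the tube itself lifts and holds the sprung flap open, and slide it back gently along the deck, feeling for the socket, until the base drops fully home and the flap springs shut over it. Leave the tube standing upright there, do not force it against the tester, never lay it over, and do not disturb the other things on the bench.

Things in the scene. Friction and masses are not known exactly. Their poses are not given: they have to be found in the camera images.
- tube: Tube to load, about 120 g: flat round black base 50 mm in diameter, 18 mm high (3 mm bevel at the foot), then coaxial straight glass 28 mm in diameter to 110 mm overall. Grip the glass 70 to 85 mm above the foot to clear the flap; it rocks least if the fingers close along the slide. Origin: centre of underside, z up. One of three 80 mm apart in any order; only its base is far wider than its glass.
- slim_tube: Another tube in the tray, to be left alone: base 31 mm in diameter, glass 28 mm, 100 mm high overall. Origin: centre of the underside.
- short_tube: Another tube in the tray, to be left alone: base 38 mm in diameter and 30 mm high, glass 32 mm, 75 mm high overall. Origin: centre of the underside.
- tray: Shallow black tray lined with paper, fixed, 170 x 250 mm, rim 14 mm high, floor 4 mm above its underside. Origin: centre of the underside on the table.
- tester: Low grey tube tester, fixed: base 272 (x) x 130 (y) x 28 mm high, on it an aluminium plate 12 mm thick, 108 mm wide: the deck, its flat top 40 mm above the table. Origin on the table, under the middle of the socket's adjustment range. +x points from the flap's turned-up lip to its hinge (away from the robot), y along the hinge, z up.
- socket_range (a point): Middle of the socket's adjustment range, at deck height above the tester's origin (axes as the tester). The deck has one round socket, 52.4 mm wide with a 3 mm bevel at its mouth, 12 mm deep. Its centre lies on y = 0 but anywhere from x = -14 to +14 mm from here: not measured, to be felt, as the base drops in. Seated, the base stands 6 mm above the deck, 2 mm under the shut flap.
- set_down (a point): Point on the deck surface at tester x = -95 mm, y = 0, clear in front of the flap's lip (the deck reaches forward to at least x = -121 mm): the tube can be set down here and slid along tester +x under the flap. Axes as the tester.
- flap_lip (a point): Front edge of the flap's turned-up lip, centre of its width (in the notch), moving with the flap. Shut: at tester x = -72 mm, 66 mm above the table. The level flap ends at x = -44 mm; from there the lip slopes up at 30 degrees, its underside about 24 mm above the deck at the front, so the 18 mm high base sliding on the deck meets the slope and wedges the flap up.
- flap_hinge (a point): Middle of the flap's hinge axis: along tester y, at x = +95 mm, 50 mm above the table. Shut, the flap (dark steel, 4 mm thick, 100 mm wide) lies level, its underside 8 mm above the deck. A notch 36 mm wide, open to the front, runs along y = 0 from the lip back to x = +32 mm: the glass passes between the flap's two legs while the base is under them.
- flap (a joint): Angle of the sprung flap in rad: 0 shut, growing as its front edge rises, at most 1.0. A spring shuts it with 0.3 Nm when shut and 0.6 Nm more per rad: a few newtons at the lip; with the base sliding under it (angle about 0.1 to 0.25) it presses down on the base with about 3 to 10 N. It shuts by itself once the base has dropped into the socket.
- screwdriver: Screwdriver 170 mm long lying on the table, to be left alone.
- pliers: Pliers with black grips lying on the table, about 165 mm long, to be left alone.
- jar: Small brown jar 56 mm in diameter, 65 mm high, to be left alone.
- cup: Steel cup 72 mm in diameter, 50 mm high, to be left alone.
- block: Wooden block 70 x 50 x 40 mm, to be left alone.

How it is judged:
On the way, in this order (a step that is already met when the one before it is completed fails the run):
1. the tube is lifted out of the tray (z of tube in the frame of tray above 0.025 m), for 0.2 s.
2. the flap is held open by the tube's base under it (value of joint flap above 0.06 rad and x of tube in the frame of tester above -0.065 m and horizontal distance between tube and tester below 0.075 m and contact force between tube and tester above 0.5 N), for 0.1 s.
At the end, for the whole second after the job is handed in: The tube stands in the tester's socket, upright within 0.06 rad, its foot within 2.5 mm of the socket floor (28 mm above the table) and within 20 mm of the tester's origin in plan, at rest and let go, and the flap is shut over its base (below 0.03 rad) (z of tube in the frame of tester between 0.025 and 0.0305 m and horizontal distance between tube and tester below 0.02 m and angle between tube's own z axis and vertical below 0.06 rad and value of joint flap below 0.03 rad and linear speed of tube below 0.02 m/s); the robot touches nothing.
It fails at once if the tube is pressed against the tester (deck, socket or flap) with more than 45 N (contact force between tube and tester above 45 N).
It fails at once if the hand or arm forces the tester or its flap with more than 20 N (contact force between any of the fingers, the arm and tester above 20 N).
It fails at once if the tube is laid over (tilted by more than 0.6 rad) (angle between tube's own z axis and vertical above 0.6 rad).
It fails at once if another tube is moved by more than 30 mm or knocked over (distance of any of slim_tube, short_tube from where it was at the start of the episode above 0.03 m or angle between any of slim_tube, short_tube's own z axis and vertical above 0.5 rad).
It fails at once if another thing on the bench is moved by more than 40 mm (distance of any of screwdriver, pliers, jar, cup, block from where it was at the start of the episode above 0.04 m).
It also fails if it takes over 72 s, if anything falls off the work surface, if the arm or the gripper's body presses on something with over 40 N, if the wrist force passes 120 N, or if a joint passes its speed limit or range.

## Robot

A 6-joint arm with a two-finger parallel gripper is mounted at the origin on the work surface. World frame = base frame: x ahead of the robot, y to its left, z up, the work surface at z = 0. Lengths are in m, angles in rad, forces in N, time in s.
With the tool pointing down it reaches from about 0.35 to 0.775 m from the base axis. Payload 5.5 kg.
Tool frame: the origin (TCP) lies between the finger pads; the fingertips stand 22 mm ahead of it and the grasp point (between the pads) lies 3 mm ahead of it; z points along the fingers, x is the direction in which the jaws open and shut, and the axes are right-handed (so a half turn about z gives the same grasp; the last joint's range is limited). The gripper opens to 85 mm and grips with 20 to 120 N. Pads are 22 mm wide; open, the fingers measure 114 mm over their backs; the gripper's body (76 mm by 85 mm) begins 54 mm behind the grasp point. The pads swing forward as they close: fully open they stand 13 mm farther back than shut.
Start: joints at [-1.352, 0.313, 0.046, 1.304, 0, 1.431], TCP at [0.202, -0.538, 0.253] pointing down, gripper open.
Joint ranges: [-2.76, 2.76], [-0.86, 1.69], [-1.03, 1.26], [-2.2, 2.34], [-1.47, 1.5], [-3.14, 3.14]. Speed limits (rad/s): [2.57, 2.57, 3.14, 3.14, 3.14, 3.14].

## Interface

Orientations are given as a 3x3 rotation matrix whose columns are the frame's x, y, z axes.
In Python, from bench import manip gives the robot as it stands.
- The arm moves only by the tool arm_command, never from a script. Its argument "deltas" is one flat list of numbers, 7 for each row, row after row: the gripper command: -1 is shut, 1 is fully open, values between are in proportion, then the shift along the world's x, y, z in cm, then the turn, a rotation vector about the world's x, y, z in degrees. In form: [jaw, tx, ty, tz, rx, ry, rz, jaw, tx, ty, tz, rx, ry, rz, ...]. A call has 1 to 10 rows; each row shifts and turns the commanded pose from where the row before left it; what a row does not reach is not made up. A row lasts 1/8 s, in which the tool goes at most 62.5 mm and 10.7 degrees, less where a joint would pass 70% of its speed; a pose out of reach is approached as far as the arm can. A call with a gripper value outside its range is refused whole. The fingers move at their own pace and stop on an object; "force" is the grip in N (left out, the last holds). Time passes only in rows, so rows that do not move let the fingers close. It gives the time, the measured TCP pose, the force and the opening at its end, in the units of the state.
- manip.get_state(): the state, without advancing time (a new reading comes with each control period).
- manip.snapshot(name): name is "side" or "top"; returns a dict with "frame" (420x560x3 uint8, blue, green, red), "camera_matrix" (3x3 intrinsics, pixels), "k1" (the pictures are not rectified: a ray, as slopes to the right and down, at radius r is drawn at 1 + k1 r^2 times it, then the intrinsics apply), "eye" and "orientation" of the camera in the world. Camera axes: x right, y up, looking along -z (the intrinsics and any distortion apply to the point x, -y, -z); pixel columns grow to the right and rows downward; lengths in m; the calibration is good to about 2 mm. A picture is of the moment at which its call begins. There is no depth.
- manip.finish_job(): hands the job in, once; it reports no verdict.
The state is a dict: "clock": time; "joint_pos": joint angles; "joint_vel": joint speeds; "tau": joint torques, N m; "tool_pos": TCP position; "ee_rot": TCP orientation; "force": force on the tool from outside, world axes, zero at the start; "torque": the same for the moment, N m; "gripper_width": finger opening in m.
Only numpy, scipy, OpenCV 4.12 (cv2) and the standard library are available. Lean on these libraries where they do the work, as an engineer would, in place of code of your own. Each camera call takes 0.05 s, during which the arm holds its last target.

## Working session

There is one attempt and no reset: what is moved stays moved. The work goes in short steps, Python scripts to look and compute and a tool call to move; the robot and the scene stay as the last step left them, time stands still between calls to the robot, and variables do not carry over. Pictures are saved under pics/ and viewed, and the job is handed in when it is done.

Besides the shell and the picture viewer there is one more tool, called after "Request:" as a command line: name --argument value ..., lists and objects as JSON in quotes. arm_command: Moves the arm, as the interface text tells. Its arguments: {"type":"object","properties":{"deltas":{"type":"array"},"force":{"type":"number"}},"required":["deltas"]}

```bash
mkdir -p pics; ls
python3 - <<'E'
from bench import manip
import cv2
print(manip.get_state())
for n in("side","top"):
    s=manip.snapshot(n); cv2.imwrite(f"pics/{n}0.png",s["frame"])
    print(n,s["camera_matrix"],s["k1"],s["eye"],s["orientation"])
E
```

```text
pics
{'clock': 0.0, 'joint_pos': array([-1.35158119e+00,  3.13984882e-01,  4.49857561e-02,  1.30360598e+00,
        7.93701380e-06,  1.43119142e+00]), 'joint_vel': array([-0.00164945,  0.00024784,  0.00058521, -0.00194219, -0.00074621,
        0.00091852]), 'tau': array([ 5.28053406e-04, -4.80629754e+01,  2.98534548e+01,  1.91895867e-02,
       -1.47232809e-04,  1.76830974e-05]), 'tool_pos': array([ 0.20180965, -0.53791909,  0.25242044]), 'ee_rot': array([[ 3.51169318e-01, -9.36311893e-01, -3.85596759e-04],
       [-9.36310261e-01, -3.51169434e-01,  1.76721910e-03],
       [-1.79007806e-03, -2.59554925e-04, -9.99998364e-01]]), 'force': array([ 0.13927429, -0.71237868, -0.40908685]), 'torque': array([-0.0175407 ,  0.00123692, -0.03191578]), 'gripper_width': 0.0855220507664555}
side [[392.66492729   0.         280.29556193]
 [  0.         392.66492729 206.95206267]
 [  0.           0.           1.        ]] 0.02139692817802269 [ 0.28726968 -0.93180907  0.58222101] [[ 0.96087296  0.12921282 -0.24500449]
 [-0.2769794   0.45575344 -0.84591443]
 [ 0.00235865  0.88067749  0.47371045]]
top [[411.82024883   0.         276.2875533 ]
 [  0.         411.82024883 210.35825816]
 [  0.           0.           1.        ]] -0.07634612498896023 [ 0.47358309 -0.01404546  1.12822476] [[ 0.01453324  0.99792142 -0.06278228]
 [-0.99986302  0.01500142  0.00699217]
 [ 0.00791946  0.06267206  0.99800275]]
```

View pics/side0.png

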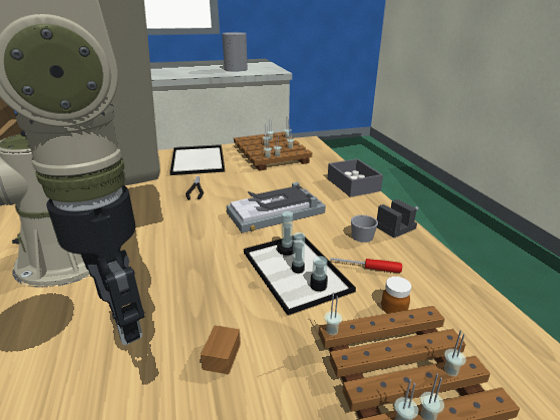

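View pics/top0.png

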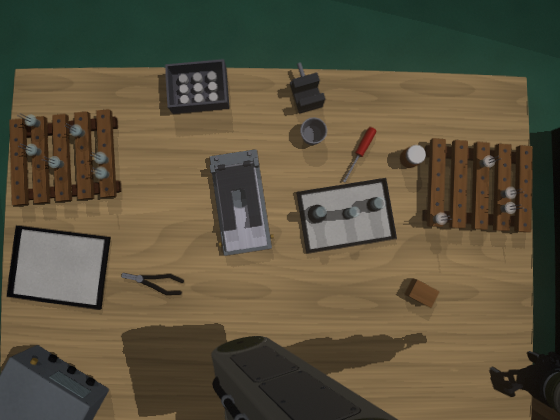

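The three tubes stand in the tray at about (318,213), (350,212) and (375,203) in the top view, and the tester is at about (240,205). I'll zoom in on both.

Run:
```python
import cv2
t=cv2.imread("pics/top0.png"); s=cv2.imread("pics/side0.png")
cv2.imwrite("pics/z1.png",cv2.resize(t[140:265,200:400],None,fx=4,fy=4,interpolation=cv2.INTER_CUBIC))
cv2.imwrite("pics/z2.png",cv2.resize(s[175:310,220:360],None,fx=4.4,fy=4.4,interpolation=cv2.INTER_CUBIC))
```

```text
(no output)
```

View pics/z1.png

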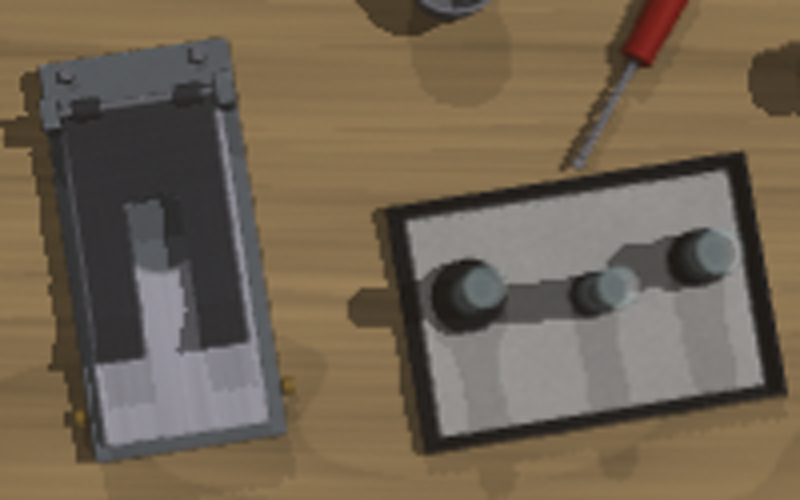

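View pics/z2.png

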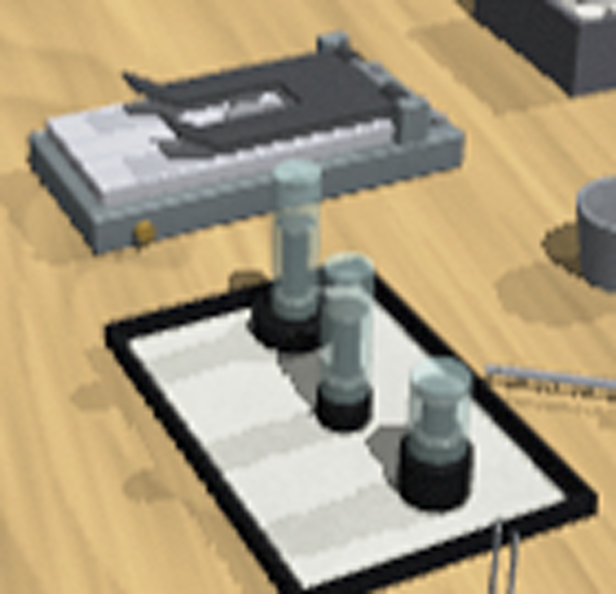

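```bash
cat > h.py <<'E'
import numpy as np, json
from scipy.optimize import least_squares
try:
    from bench import manip
except Exception: pass
def cam(s): return dict(K=np.array(s["camera_matrix"]),k1=s["k1"],e=np.array(s["eye"]),R=np.array(s["orientation"]))
def proj(c,P):
    p=(np.atleast_2d(P)-c["e"])@c["R"]; a=np.c_[p[:,0]/-p[:,2],-p[:,1]/-p[:,2]]
    a=a*(1+c["k1"]*(a**2).sum(1,keepdims=True)); return a@np.diag([c["K"][0,0],c["K"][1,1]])+c["K"][:2,2]
def unproj(c,uv,z):
    f=lambda q: (proj(c,[q[0],q[1],z])[0]-uv)
    return least_squares(f,[.5,0]).x
E
python3 - <<'E'
from h import *
T=cam(manip.snapshot("top"));S=cam(manip.snapshot("side"))
a=lambda x,y:(200+x/4-.375,140+y/4-.375)
b=lambda x,y:(220+x/4.4-.386,175+y/4.4-.386)
print("tube top: base",unproj(T,a(467,295),.022),"glass",unproj(T,a(478,290),.114))
print("tube side: glasstop",unproj(S,b(298,175),.114),"basetop",unproj(S,b(290,310),.022))
# tester
obs=[(T,a(97,362),(-72,50,66)),(T,a(247,345),(-72,-50,66)),(T,a(145,358),(-72,18,66)),(T,a(183,352),(-72,-18,66)),
(T,a(124,205),(32,18,52)),(T,a(163,200),(32,-18,52)),
(S,b(126,75),(-72,50,66)),(S,b(160,150),(-72,-50,66)),(S,b(295,103),(32,-18,52))]
def r(q,full=False):
    c,s=np.cos(q[2]),np.sin(q[2]);o=[]
    for C,uv,p in obs:
        p=np.array(p)/1000; P=[q[0]+c*p[0]-s*p[1],q[1]+s*p[0]+c*p[1],p[2]]
        o.append(proj(C,P)[0]-uv)
    return np.array(o) if full else np.ravel(o)
f=least_squares(r,[.5,.1,.1],loss='soft_l1');print(f.x,r(f.x,True).round(1))
x=f.x
import numpy as np
c,s=np.cos(x[2]),np.sin(x[2])
for p in [(-95,0),(0,0),(147,65),(-125,65),(-125,-65)]:print(p,x[0]+c*p[0]/1e3-s*p[1]/1e3,x[1]+s*p[0]/1e3+c*p[1]/1e3)
for uv in [(98,460),(284,433)]:print(unproj(T,a(*uv),.028))
for uv in [(105,445),(268,420)]:print('deck front',unproj(T,a(*uv),.040))
print(x[2]*57.3)
E
```

```text
tube top: base [ 0.53665359 -0.12991559] glass [ 0.53460305 -0.12706339]
tube side: glasstop [ 0.53534802 -0.13704295] basetop [ 0.53299309 -0.13228426]
[0.56276076 0.07680319 0.1514096 ] [[-1.   1.3]
 [-0.1  0.2]
 [-0.7  0.6]
 [ 3.6  0.2]
 [-0.1 -0.3]
 [ 3.7 -1. ]
 [-2.  -0.7]
 [ 2.8 -3.5]
 [ 0.6 -0.1]]
(-95, 0) 0.4688476100508713 0.06247417419135572
(0, 0) 0.5627607576342746 0.07680319059088263
(147, 65) 0.6982749326741802 0.16323182220826865
(-125, 65) 0.4293867627511729 0.12220558578014949
(-125, -65) 0.4489948904557886 -0.006307142491876097
[0.42265331 0.11537296]
[ 0.44246985 -0.00812972]
deck front [0.43312876 0.10954752]
deck front [0.45119684 0.00247422]
8.67576986641477
```

```bash
cat > fit.py <<'E'
from h import *
import cv2
st=manip.snapshot("top");ss=manip.snapshot("side")
T=cam(st);S=cam(ss)
a=lambda x,y:(200+x/4-.375,140+y/4-.375)
b=lambda x,y:(220+x/4.4-.386,175+y/4.4-.386)
obs=[(T,a(97,362),(-72,50,66)),(T,a(247,345),(-72,-50,66)),(T,a(145,358),(-72,18,66)),(T,a(197,351),(-72,-18,66)),
(T,a(124,205),(32,18,52)),(T,a(178,197),(32,-18,52)),
(S,b(124,75),(-72,50,68)),(S,b(160,144),(-72,-50,68)),(S,b(297,103),(32,-18,52))]
def W(q,p):
    c,s=np.cos(q[2]),np.sin(q[2]);p=np.array(p)/1000
    return [q[0]+c*p[0]-s*p[1],q[1]+s*p[0]+c*p[1],p[2]]
def r(q,full=False):
    o=np.array([proj(C,W(q,p))[0]-uv for C,uv,p in obs]);return o if full else o.ravel()
f=least_squares(r,[.5,.1,.1],loss='soft_l1');q=f.x;print(q,r(q,True).round(1).tolist())
print("set",W(q,(-95,0,40)))
segs=[[(-72,50,66),(-72,18,66),(-44,18,52),(32,18,52),(32,-18,52),(-44,-18,52),(-72,-18,66),(-72,-50,66),(-44,-50,52),(95,-50,52),(95,50,52),(-44,50,52),(-72,50,66)],
[(-121,54,40),(-121,-54,40),(95,-54,40)],[(-125,-65,28),(147,-65,28),(147,65,28),(-125,65,28),(-125,-65,28)]]
tube=np.array([.535,-.130])
def circ(r,z,c=None):
    c=tube if c is None else c
    t=np.linspace(0,6.3,40);return np.c_[c[0]+r*np.cos(t),c[1]+r*np.sin(t),0*t+z]
for n,s,C,(x0,y0,w,h,k) in(("top",st,T,(200,140,130,125,6)),("top2",st,T,(290,170,110,85,6)),("side",ss,S,(220,175,110,90,6))):
    im=cv2.resize(s["frame"][y0:y0+h,x0:x0+w],None,fx=k,fy=k,interpolation=cv2.INTER_CUBIC)
    L=[np.array([W(q,p) for p in g]) for g in segs]+[circ(.025,.022),circ(.025,.007),circ(.014,.114)]
    for g in L:
        uv=((proj(C,g)-[x0,y0]+.5)*k-.5).round().astype(int)
        cv2.polylines(im,[uv.reshape(-1,1,2)],False,(0,0,255),1)
    cv2.imwrite(f"pics/ov_{n}.png",im)
E
python3 fit.py
```

```text
[0.56324958 0.07571786 0.14785917] [[-0.7, 1.0], [0.3, 0.1], [-0.4, 0.4], [0.5, 0.3], [0.3, -0.6], [0.4, -0.4], [-1.3, -1.2], [2.9, -2.7], [0.4, 0.1]]
set [np.float64(0.46928615069196705), np.float64(0.06172236174982657), np.float64(0.04)]
```

View pics/ov_top.png

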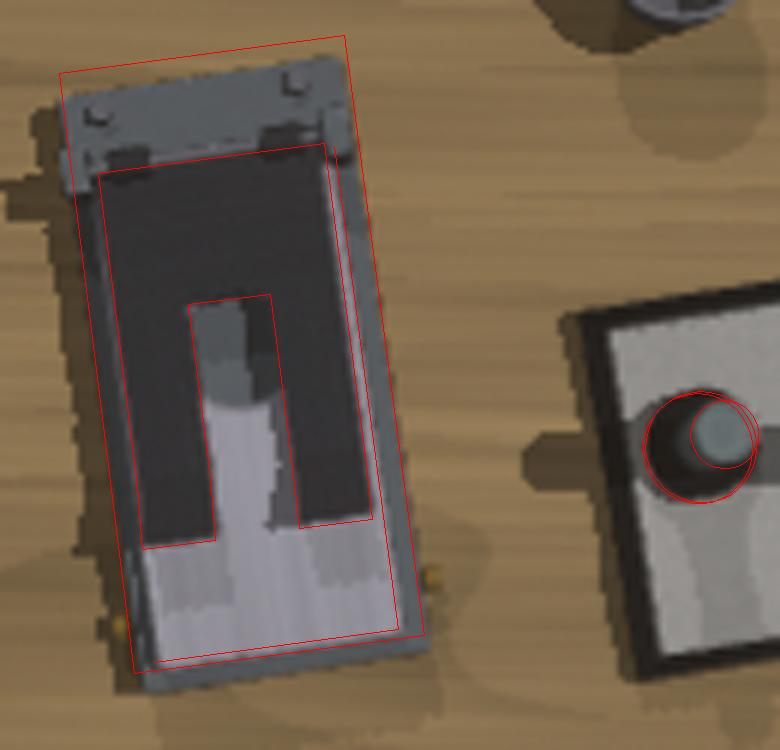

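View pics/ov_side.png

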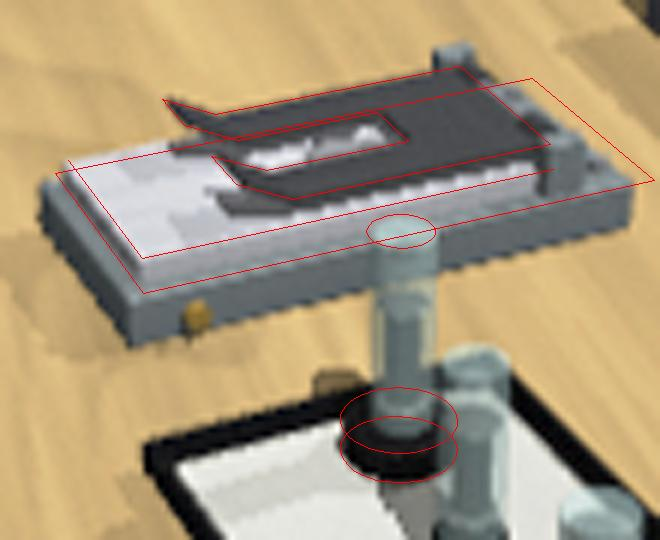

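View pics/ov_top2.png

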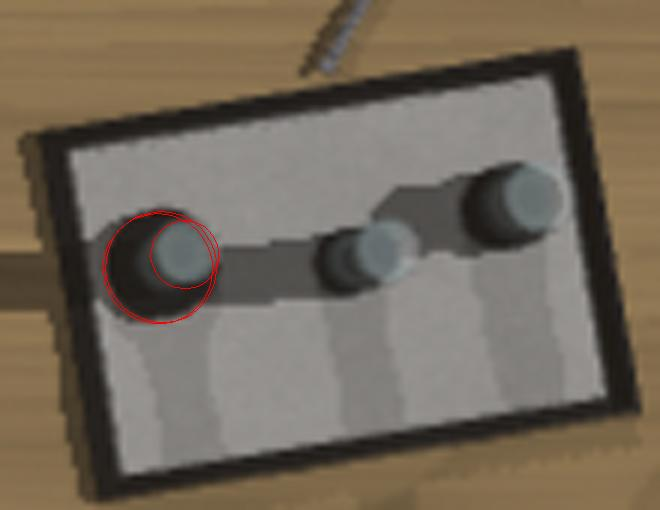

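The wide-base tube is the leftmost in the top view. Its centre is about (0.536, -0.129). The tester origin is about (0.563, 0.076) with yaw 8.5°. The model overlays match in both views; the one outlier was a shadow corner. I'll move above the tube and align the jaws along tester x.

Request:
arm_command --deltas '[1,3.34,4.09,0,0,0,7.8,1,3.34,4.09,0,0,0,7.8,1,3.34,4.09,0,0,0,7.8,1,3.34,4.09,0,0,0,7.8,1,3.34,4.09,0,0,0,7.8,1,3.34,4.09,0,0,0,7.8,1,3.34,4.09,0,0,0,7.8,1,3.34,4.09,0,0,0,7.8,1,3.34,4.09,0,0,0,7.8,1,3.34,4.09,0,0,0,7.8]' --force 30

```text
clock: 1.55
tool_pos: [0.5369, -0.1279, 0.2534]
ee_rot: [[0.988, 0.153, 0.0], [0.153, -0.988, -0.0], [0.0, 0.0, -1.0]]
force: [1.8, -0.7, 0.5]
gripper_width: 0.0855
```

Request:
arm_command --deltas '[1,0,0,0,0,0,0,1,0,0,0,0,0,0]'

```text
clock: 1.8
tool_pos: [0.5357, -0.1293, 0.2531]
ee_rot: [[0.989, 0.149, -0.001], [0.149, -0.989, -0.0], [-0.001, -0.0, -1.0]]
force: [-0.4, 0.4, -0.5]
gripper_width: 0.0854
```

```bash
sed -i 's/,(S,b(160,144),(-72,-50,68))//' fit.py
python3 - <<'E'
from h import *
import cv2
s=manip.get_state();print(s["tool_pos"],s["ee_rot"].round(4).tolist(),s["force"],s["joint_pos"])
f=manip.snapshot("side")["frame"]; cv2.imwrite("pics/s1.png",f)
E
```

```text
[ 0.53566088 -0.12929913  0.25305954] [[0.9889, 0.1488, -0.0007], [0.1488, -0.9889, -0.0001], [-0.0007, -0.0, -1.0]] [-0.37372481  0.36524821 -0.49713636] [-3.82370486e-01  2.67067427e-01 -1.74000643e-02  1.28694929e+00
 -3.42492275e-04  1.03907409e+00]
```

View pics/s1.png

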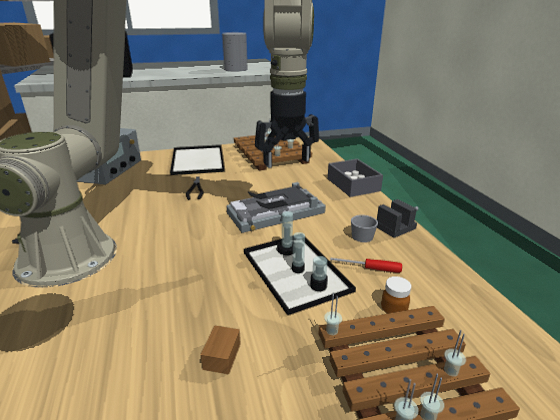

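The gripper hangs over the tube column at about (287,140), with the tube at (287,235). I'll descend to grip about 78 mm above the foot.

Request:
arm_command --deltas '[1,0,0,-3,0,0,0,1,0,0,-3,0,0,0,1,0,0,-3,0,0,0,1,0,0,-3,0,0,0,1,0,0,-2.5,0,0,0,1,0,0,-2.3,0,0,0,1,0,0,0,0,0,0,1,0,0,0,0,0,0]'

```text
clock: 2.85
tool_pos: [0.536, -0.1305, 0.0863]
ee_rot: [[0.989, 0.147, 0.001], [0.147, -0.989, -0.0], [0.001, 0.001, -1.0]]
force: [0.6, 0.2, 1.2]
gripper_width: 0.0854
```

Run:
```python
from h import *
import cv2
for n,(x0,y0) in (("side",(230,160)),("top",(270,150))):
  f=manip.snapshot(n)["frame"][y0:y0+120,x0:x0+120]; cv2.imwrite(f"pics/{n}2.png",cv2.resize(f,None,fx=4.8,fy=4.8,interpolation=cv2.INTER_CUBIC))
```

```text
(no output)
```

View pics/side2.png

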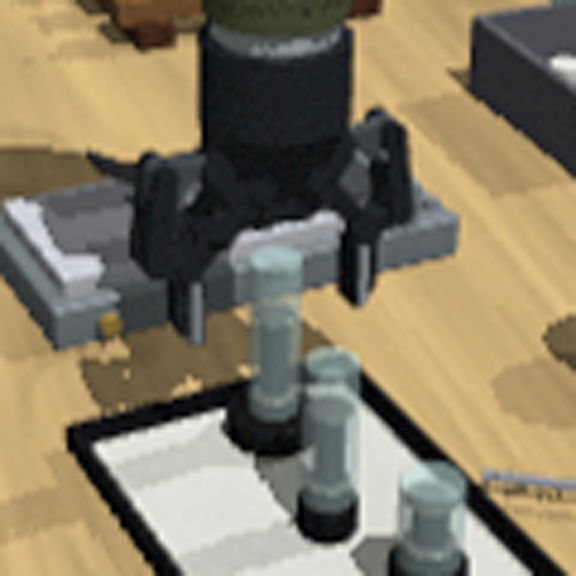

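The tube's glass at (275,330 zoomed) is centred between the open fingertips at (190,335) and (360,300). Closing now.

Request:
arm_command --deltas '[-1,0,0,0,0,0,0,-1,0,0,0,0,0,0,-1,0,0,0,0,0,0,-1,0,0,0,0,0,0,-1,0,0,0,0,0,0,-1,0,0,0,0,0,0]' --force 30

```text
clock: 3.7
tool_pos: [0.5361, -0.1294, 0.0855]
ee_rot: [[0.989, 0.149, 0.0], [0.149, -0.989, -0.0], [0.0, 0.0, -1.0]]
force: [-0.1, 1.4, 2.6]
gripper_width: 0.0271
```

Run:
```python
from h import *
import cv2
for n,(x0,y0) in (("side",(230,160)),("top",(270,150))):
  f=manip.snapshot(n)["frame"][y0:y0+120,x0:x0+120]; cv2.imwrite(f"pics/{n}3.png",cv2.resize(f,None,fx=4.8,fy=4.8,interpolation=cv2.INTER_CUBIC))
```

```text
(no output)
```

View pics/side3.png

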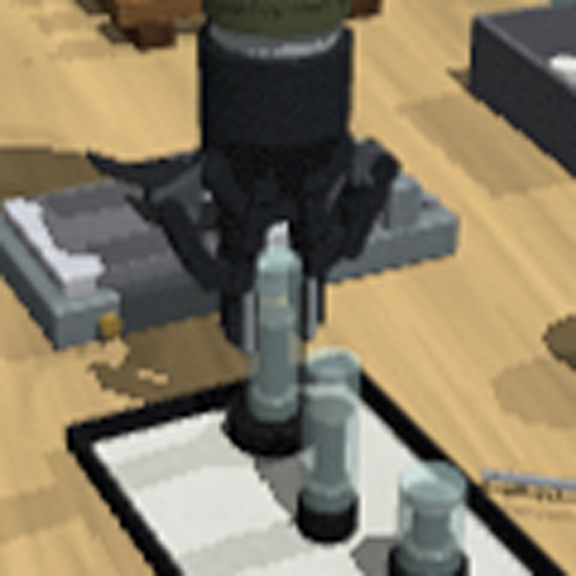

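Request:
arm_command --deltas '[-1,0,0,0.5,0,0,0,-1,0,0,1,0,0,0,-1,0,0,2,0,0,0,-1,0,0,2.5,0,0,0,-1,0,0,2,0,0,0,-1,0,0,1,0,0,0,-1,0,0,0,0,0,0]'

```text
clock: 4.68
tool_pos: [0.5363, -0.1296, 0.176]
ee_rot: [[0.989, 0.149, 0.001], [0.149, -0.989, -0.001], [0.001, 0.001, -1.0]]
force: [-0.2, 1.1, -1.5]
gripper_width: 0.0273
```

```bash
sed -e 's/^st=.*/st=manip.snapshot("top");ss=manip.snapshot("side");st["frame"]=cv2.imread("pics\/top0.png");ss["frame"]=cv2.imread("pics\/side0.png")/' -i fit.py; python3 fit.py
python3 - <<'E'
from h import *
import cv2
s=manip.get_state();print(s["tool_pos"],s["force"])
for n,(x0,y0) in (("side",(230,120)),("top",(270,150))):
  f=manip.snapshot(n)["frame"][y0:y0+120,x0:x0+120]; cv2.imwrite(f"pics/{n}4.png",cv2.resize(f,None,fx=4.8,fy=4.8,interpolation=cv2.INTER_CUBIC))
E
```

```text
[0.5636623  0.0760324  0.15426245] [[-0.6, 1.0], [0.3, -0.2], [-0.3, 0.2], [0.5, 0.1], [0.2, -0.7], [0.2, -0.6], [-1.3, -1.2], [0.5, -0.0]]
set [np.float64(0.4697904131875306), np.float64(0.061435525649370125), np.float64(0.04)]
[ 0.53550696 -0.12928934  0.17467788] [ 0.25532577  1.15293231 -0.02269095]
```

View pics/side4.png

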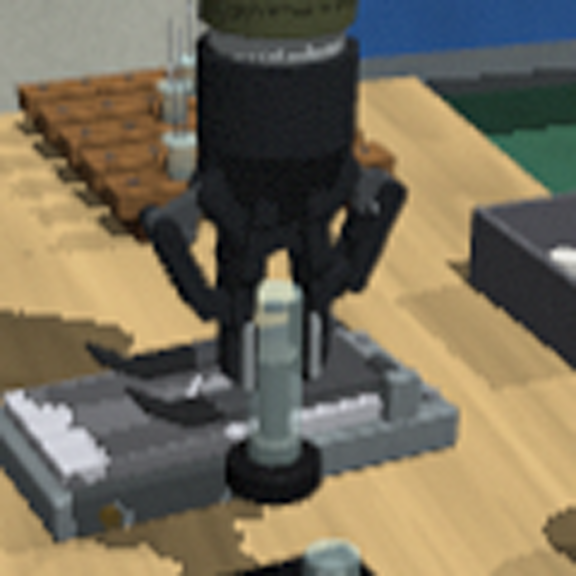

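View pics/top4.png

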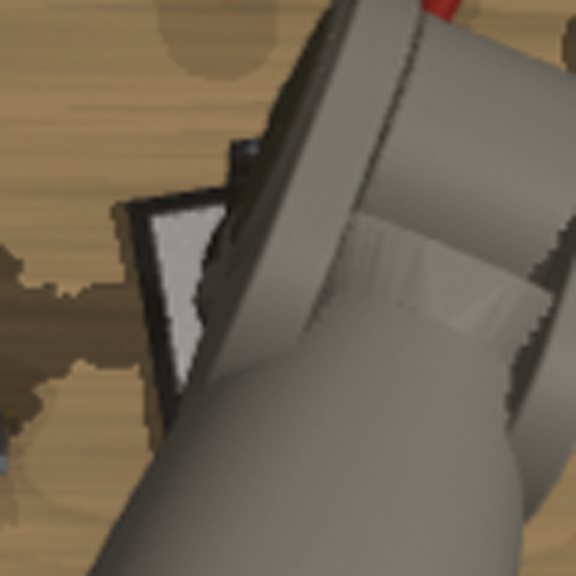

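Run:
```python
from h import *
import cv2
s=manip.get_state();p=s["tool_pos"];ss=manip.snapshot("side");C=cam(ss)
x0,y0,k=260,165,10
im=cv2.resize(ss["frame"][y0:y0+60,x0:x0+60],None,fx=k,fy=k,interpolation=cv2.INTER_CUBIC)
t=np.linspace(0,6.3,60)
z0=p[2]-.0815
print(p)
for r,z in((.022,0),(.025,.003),(.025,.018),(.014,.018),(.014,.110)):
    g=np.c_[p[0]+r*np.cos(t),p[1]+r*np.sin(t),0*t+z0+z]
    uv=((proj(C,g)-[x0,y0]+.5)*k-.5).round().astype(int)
    cv2.polylines(im,[uv.reshape(-1,1,2)],False,(0,0,255),1)
cv2.imwrite("pics/s5.png",im)
for d in ([0.001,0,0],[0,.001,0],[0,0,.001]): print((proj(C,p+d)-proj(C,p))*k)
```

```text
[ 0.53529594 -0.12919654  0.17433729]
[[ 4.02680779 -0.50119929]]
[[-1.22214637 -1.7693944 ]]
[[ 0.04223063 -3.79165813]]
```

View pics/s5.png

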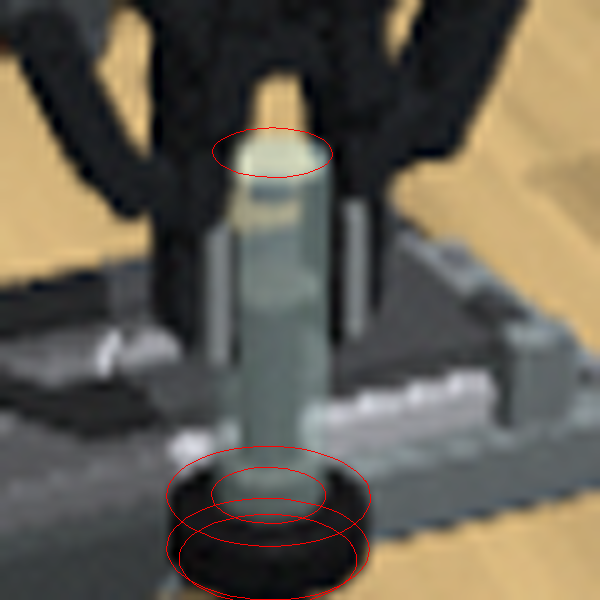

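The tube is lifted and upright. Its base at (168..370 of the 10x crop) matches the TCP-based model, so its axis is on the TCP to within about 2 mm. Moving over the set-down point.

Request:
arm_command --deltas '[-1,-0.6,1.6,0,0,0,0,-1,-1.25,3.5,0,0,0,0,-1,-1.25,3.5,0,0,0,0,-1,-1.25,3.5,0,0,0,0,-1,-1.25,3.5,0,0,0,0,-1,-0.8,2.2,0,0,0,0,-1,-0.5,1.3,0,0,0,0,-1,0,0,-1.5,0,0,0,-1,0,0,-1.5,0,0,0,-1,0,0,-0.8,0,0,0]'

```text
clock: 6.18
tool_pos: [0.4662, 0.0609, 0.1355]
ee_rot: [[0.989, 0.148, -0.002], [0.148, -0.989, -0.0], [-0.002, -0.0, -1.0]]
force: [-0.3, -0.3, -0.6]
gripper_width: 0.0272
```

Request:
arm_command --deltas '[-1,0,0,0,0,0,0,-1,0,0,0,0,0,0]'

```text
clock: 6.42
tool_pos: [0.4672, 0.0612, 0.1374]
ee_rot: [[0.989, 0.148, 0.0], [0.148, -0.989, -0.0], [0.0, 0.0, -1.0]]
force: [-0.5, -0.6, -0.8]
gripper_width: 0.0273
```

```bash
cat > ov.py <<'E'
import sys
from h import *
import cv2
name=sys.argv[1]; dz=float(sys.argv[2]) if len(sys.argv)>2 else -.0815
q=[.5637,.0760,.152]
def W(q,p):
    c,s=np.cos(q[2]),np.sin(q[2]);p=np.array(p)/1000
    return [q[0]+c*p[0]-s*p[1],q[1]+s*p[0]+c*p[1],p[2]]
s=manip.get_state();p=s["tool_pos"]
R=np.array([[np.cos(q[2]),np.sin(q[2])],[-np.sin(q[2]),np.cos(q[2])]])
print("tool",p.round(4),"in tester mm",(R@(p[:2]-q[:2])*1000).round(1),"F tester",(R@s["force"][:2]).round(1),s["force"][2].round(1),"T",s["torque"].round(2),"clk",s["clock"])
t=np.linspace(0,6.3,60)
ss=manip.snapshot("side");C=cam(ss)
x0,y0,w,h,k=215,150,115,85,6
im=cv2.resize(ss["frame"][y0:y0+h,x0:x0+w],None,fx=k,fy=k,interpolation=cv2.INTER_CUBIC)
cv2.imwrite(f"pics/{name}_raw.png",im)
L=[np.c_[p[0]+r*np.cos(t),p[1]+r*np.sin(t),0*t+p[2]+dz+z] for r,z in((.022,0),(.025,.018),(.014,.110))]
L+=[np.array([W(q,v) for v in g]) for g in [[(-121,54,40),(-121,-54,40),(95,-54,40)],[(-72,50,66),(-72,18,66),(-44,18,52),(32,18,52),(32,-18,52),(-44,-18,52),(-72,-18,66),(-72,-50,66),(-44,-50,52)]]]
for g in L:
    uv=((proj(C,g)-[x0,y0]+.5)*k-.5).round().astype(int)
    cv2.polylines(im,[uv.reshape(-1,1,2)],False,(0,0,255),1)
cv2.imwrite(f"pics/{name}.png",im)
E
python3 ov.py a1
```

```text
tool [0.4672 0.0612 0.1374] in tester mm [-97.6  -0. ] F tester [-0.6 -0.5] -0.8 T [ 0.04  0.   -0.  ] clk 6.425
```

View pics/a1.png

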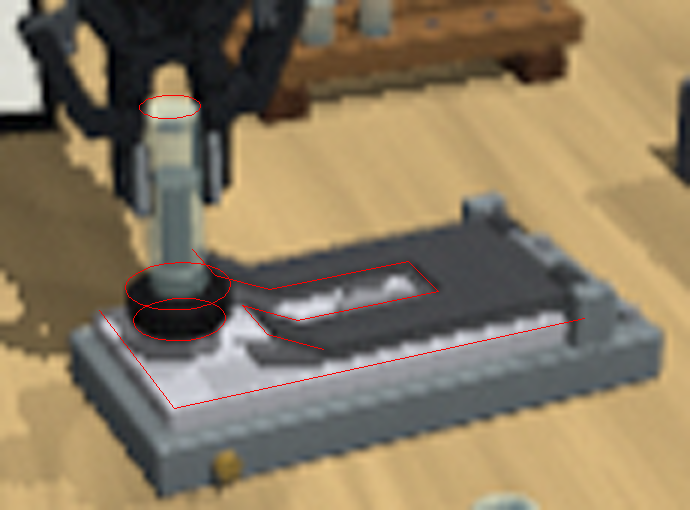

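View pics/a1_raw.png

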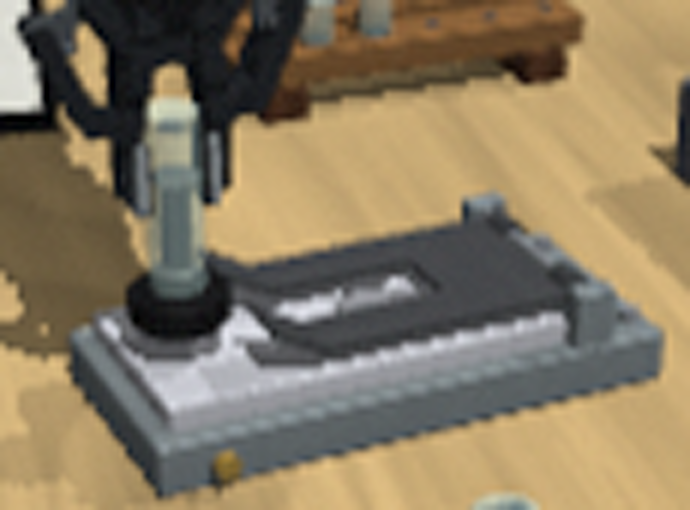

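Aligned: the base is over the front of the deck at (178,305), clear of the flap legs. Lowering and feeling for the deck.

Request:
arm_command --deltas '[-1,0,0,-0.5,0,0,0,-1,0,0,-0.5,0,0,0,-1,0,0,-0.2,0,0,0,-1,0,0,0,0,0,0,-1,0,0,0,0,0,0]'

```text
clock: 7.1
tool_pos: [0.467, 0.0616, 0.1254]
ee_rot: [[0.989, 0.149, 0.0], [0.149, -0.989, -0.0], [0.0, 0.0, -1.0]]
force: [-0.9, 0.3, -0.2]
gripper_width: 0.0271
```

Request:
arm_command --deltas '[-1,0,0,-0.15,0,0,0,-1,0,0,0,0,0,0,-1,0,0,0,0,0,0]'

```text
clock: 7.48
tool_pos: [0.4669, 0.0616, 0.1238]
ee_rot: [[0.989, 0.149, 0.0], [0.149, -0.989, -0.0], [0.0, 0.0, -1.0]]
force: [0.3, -0.4, -1.2]
gripper_width: 0.0275
```

Request:
arm_command --deltas '[-1,0,0,-0.1,0,0,0,-1,0,0,0,0,0,0,-1,0,0,0,0,0,0]'

```text
clock: 7.85
tool_pos: [0.4669, 0.0616, 0.1228]
ee_rot: [[0.989, 0.149, 0.0], [0.149, -0.989, 0.0], [0.0, -0.0, -1.0]]
force: [0.0, 0.4, 0.2]
gripper_width: 0.0274
```

Request:
arm_command --deltas '[-1,0,0,-0.1,0,0,0,-1,0,0,0,0,0,0]'

```text
clock: 8.1
tool_pos: [0.4668, 0.0616, 0.1217]
ee_rot: [[0.989, 0.149, -0.0], [0.149, -0.989, 0.0], [-0.0, -0.0, -1.0]]
force: [-0.1, 0.5, -0.9]
gripper_width: 0.0274
```

Request:
arm_command --deltas '[-1,0,0,-0.1,0,0,0,-1,0,0,0,0,0,0]'

```text
clock: 8.35
tool_pos: [0.467, 0.0616, 0.1214]
ee_rot: [[0.989, 0.149, 0.001], [0.149, -0.989, -0.0], [0.001, 0.0, -1.0]]
force: [-1.7, 0.2, 4.8]
gripper_width: 0.0272
```

Request:
arm_command --deltas '[-1,0,0,-0.1,0,0,0,-1,0,0,0,0,0,0]'

```text
clock: 8.6
tool_pos: [0.4672, 0.0616, 0.1214]
ee_rot: [[0.989, 0.149, 0.001], [0.149, -0.989, -0.0], [0.001, 0.0, -1.0]]
force: [-3.1, 0.6, 13.2]
gripper_width: 0.0273
```

Contact with the deck at tool z = 0.1214, with stiffness about 8.5 N/mm. I'll ease off 1 mm and slide along tester +x.

Request:
arm_command --deltas '[-1,0,0,0.1,0,0,0,-1,0.3,0.046,0,0,0,0,-1,0.3,0.046,0,0,0,0,-1,0.3,0.046,0,0,0,0,-1,0.3,0.046,0,0,0,0,-1,0,0,0,0,0,0]'

```text
clock: 9.35
tool_pos: [0.4793, 0.0634, 0.1214]
ee_rot: [[0.989, 0.149, 0.001], [0.149, -0.989, -0.0], [0.001, 0.0, -1.0]]
force: [-2.4, 0.1, 6.4]
gripper_width: 0.0274
```

Request:
arm_command --deltas '[-1,0.3,0.046,0,0,0,0,-1,0.3,0.046,0,0,0,0,-1,0.3,0.046,0,0,0,0,-1,0,0,0,0,0,0]'

```text
clock: 9.85
tool_pos: [0.4883, 0.0647, 0.1214]
ee_rot: [[0.989, 0.149, 0.001], [0.149, -0.989, -0.0], [0.001, 0.0, -1.0]]
force: [-1.2, 0.3, 6.5]
gripper_width: 0.0274
```

Request:
arm_command --deltas '[-1,0.3,0.046,0,0,0,0,-1,0.3,0.046,0,0,0,0,-1,0.3,0.046,0,0,0,0,-1,0,0,0,0,0,0]'

```text
clock: 10.35
tool_pos: [0.4957, 0.0661, 0.1214]
ee_rot: [[0.989, 0.149, -0.002], [0.149, -0.989, -0.0], [-0.002, 0.0, -1.0]]
force: [-5.7, -0.4, 11.6]
gripper_width: 0.0273
```

```bash
python3 ov.py a2
```

```text
tool [0.4957 0.0661 0.1214] in tester mm [-68.7   0.5] F tester [-5.7  0.5] 11.6 T [-0.14  1.47 -0.01] clk 10.35
```

View pics/a2_raw.png

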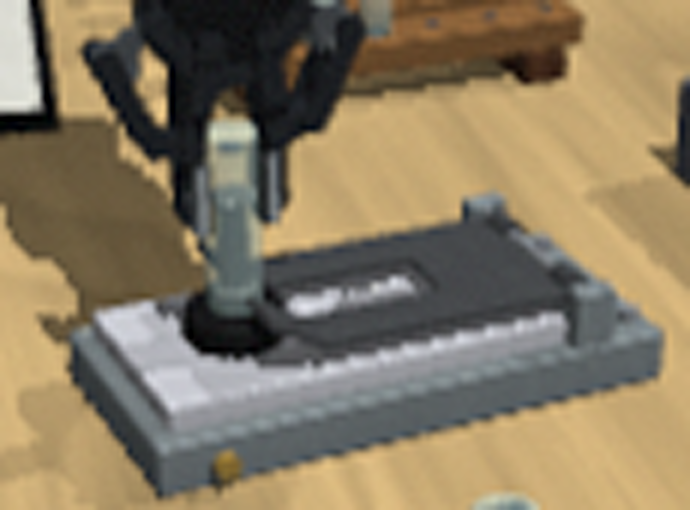

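The base is at the lip at (235,320) and wedging has begun: Fx is about -6 N and Fz about 12 N. I'll relieve the down-press a little and continue.

Request:
arm_command --deltas '[-1,0.2,0.03,0.03,0,0,0,-1,0.2,0.03,0,0,0,0,-1,0,0,0,0,0,0]'

```text
clock: 10.78
tool_pos: [0.4993, 0.0667, 0.1214]
ee_rot: [[0.989, 0.149, -0.003], [0.149, -0.989, -0.0], [-0.003, -0.0, -1.0]]
force: [-7.1, -0.4, 10.8]
gripper_width: 0.0273
```

Request:
arm_command --deltas '[-1,0.2,0.03,0,0,0,0,-1,0.2,0.03,0,0,0,0,-1,0,0,0,0,0,0]'

```text
clock: 11.15
tool_pos: [0.5031, 0.0674, 0.1214]
ee_rot: [[0.989, 0.149, -0.003], [0.149, -0.989, -0.0], [-0.003, -0.0, -1.0]]
force: [-8.0, -0.3, 10.4]
gripper_width: 0.0272
```

Request:
arm_command --deltas '[-1,0.2,0.03,0,0,0,0,-1,0.2,0.03,0,0,0,0,-1,0,0,0,0,0,0]'

```text
clock: 11.52
tool_pos: [0.5069, 0.068, 0.1214]
ee_rot: [[0.989, 0.149, -0.004], [0.149, -0.989, -0.0], [-0.004, -0.0, -1.0]]
force: [-6.4, -0.7, 9.7]
gripper_width: 0.0272
```

```bash
python3 ov.py a3
```

```text
tool [0.5069 0.068  0.1214] in tester mm [-57.4   0.7] F tester [-6.4  0.3] 9.7 T [-0.14  1.77 -0.02] clk 11.525
```

View pics/a3_raw.png

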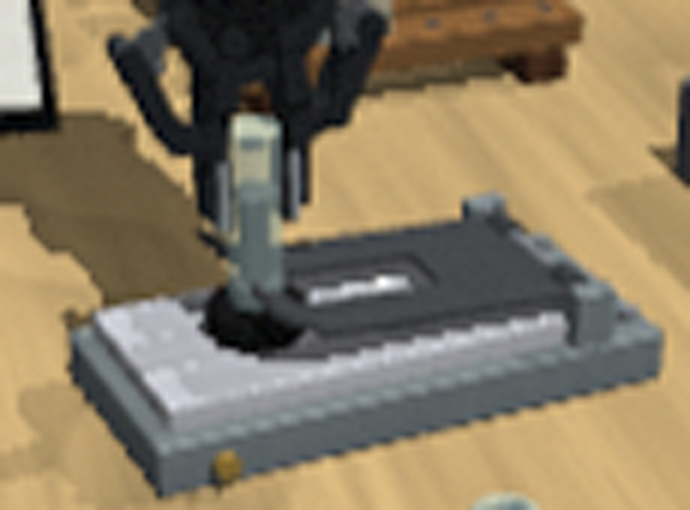

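Request:
arm_command --deltas '[-1,0.2,0.028,0,0,0,0,-1,0.2,0.028,0,0,0,0,-1,0.2,0.028,0,0,0,0,-1,0.2,0.028,0,0,0,0,-1,0,0,0,0,0,0]'

```text
clock: 12.2
tool_pos: [0.516, 0.0691, 0.1214]
ee_rot: [[0.989, 0.149, -0.002], [0.149, -0.989, -0.0], [-0.002, -0.0, -1.0]]
force: [-5.1, 0.0, 7.8]
gripper_width: 0.0272
```

Request:
arm_command --deltas '[-1,0.2,0.028,0,0,0,0,-1,0.2,0.028,0,0,0,0,-1,0.2,0.028,0,0,0,0,-1,0.2,0.028,0,0,0,0,-1,0,0,0,0,0,0]'

```text
clock: 12.82
tool_pos: [0.5239, 0.0702, 0.1214]
ee_rot: [[0.989, 0.149, -0.002], [0.149, -0.989, -0.0], [-0.002, -0.0, -1.0]]
force: [-4.4, -0.6, 8.0]
gripper_width: 0.0276
```

Request:
arm_command --deltas '[-1,0.2,0.028,0,0,0,0,-1,0.2,0.028,0,0,0,0,-1,0.2,0.028,0,0,0,0,-1,0.2,0.028,0,0,0,0,-1,0,0,0,0,0,0]'

```text
clock: 13.45
tool_pos: [0.5318, 0.0713, 0.1214]
ee_rot: [[0.989, 0.149, -0.002], [0.149, -0.989, -0.0], [-0.002, -0.0, -1.0]]
force: [-5.4, -1.0, 8.3]
gripper_width: 0.0272
```

Request:
arm_command --deltas '[-1,0.2,0.028,0,0,0,0,-1,0.2,0.028,0,0,0,0,-1,0.2,0.028,0,0,0,0,-1,0,0,0,0,0,0]'

```text
clock: 13.95
tool_pos: [0.5378, 0.0722, 0.1214]
ee_rot: [[0.989, 0.149, -0.002], [0.149, -0.989, -0.0], [-0.002, -0.0, -1.0]]
force: [-5.8, -0.6, 8.4]
gripper_width: 0.0276
```

```bash
python3 ov.py a4
```

```text
tool [0.5378 0.0722 0.1214] in tester mm [-26.2   0.1] F tester [-5.8  0.3] 8.4 T [-0.07  1.24  0.03] clk 13.95
```

View pics/a4_raw.png

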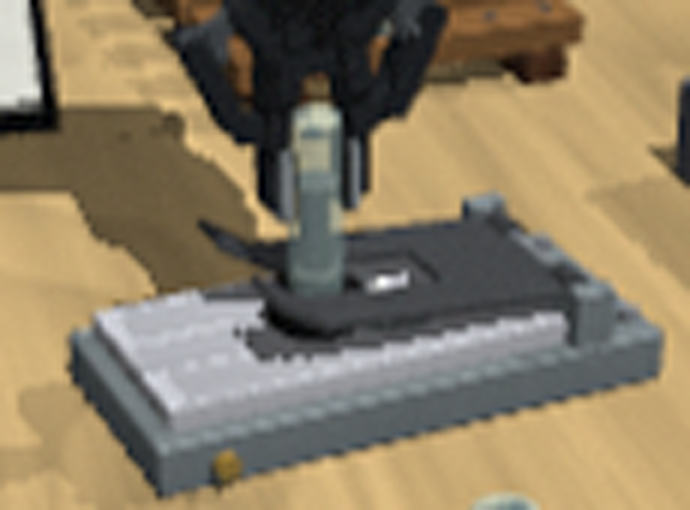

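Run:
```python
from h import *
T=cam(manip.snapshot("top"));q=[.5637,.0760,.152]
R=np.array([[np.cos(q[2]),np.sin(q[2])],[-np.sin(q[2]),np.cos(q[2])]])
for y in(400,405,410):print(R@(unproj(T,(200+238/6-.4,140+y/6-.4),.040)-q[:2])*1e3)
```

```text
[-12.04800097   2.40721926]
[-14.2419873    2.69787085]
[-16.43539136   2.98850731]
```

The first top view hints that the socket's front rim is near x = -14, so its centre may be around +12. That is only a hint, so I'll keep feeling for it.

Request:
arm_command --deltas '[-1,0.15,0.022,0,0,0,0,-1,0.15,0.022,0,0,0,0,-1,0.15,0.022,0,0,0,0,-1,0.15,0.022,0,0,0,0,-1,0,0,0,0,0,0]'

```text
clock: 14.68
tool_pos: [0.5435, 0.073, 0.1214]
ee_rot: [[0.989, 0.149, -0.003], [0.149, -0.989, -0.0], [-0.003, -0.0, -1.0]]
force: [-4.7, -0.5, 8.8]
gripper_width: 0.0272
```

Request:
arm_command --deltas '[-1,0.15,0.022,0,0,0,0,-1,0.15,0.022,0,0,0,0,-1,0.15,0.022,0,0,0,0,-1,0.15,0.022,0,0,0,0,-1,0,0,0,0,0,0]'

```text
clock: 15.3
tool_pos: [0.5494, 0.0739, 0.1214]
ee_rot: [[0.989, 0.149, -0.003], [0.149, -0.989, -0.0], [-0.003, -0.0, -1.0]]
force: [-5.9, -0.5, 9.0]
gripper_width: 0.0273
```

Request:
arm_command --deltas '[-1,0.15,0.022,0,0,0,0,-1,0.15,0.022,0,0,0,0,-1,0.15,0.022,0,0,0,0,-1,0.15,0.022,0,0,0,0,-1,0,0,0,0,0,0]'

```text
clock: 15.92
tool_pos: [0.5552, 0.0748, 0.1214]
ee_rot: [[0.989, 0.149, -0.003], [0.149, -0.989, -0.0], [-0.003, -0.0, -1.0]]
force: [-6.9, 0.1, 8.7]
gripper_width: 0.0274
```

Request:
arm_command --deltas '[-1,0.15,0.022,0,0,0,0,-1,0.15,0.022,0,0,0,0,-1,0.15,0.022,0,0,0,0,-1,0.15,0.022,0,0,0,0,-1,0,0,0,0,0,0]'

```text
clock: 16.55
tool_pos: [0.561, 0.0757, 0.1213]
ee_rot: [[0.989, 0.149, -0.004], [0.149, -0.989, -0.0], [-0.004, -0.0, -1.0]]
force: [-5.7, -0.2, 9.3]
gripper_width: 0.0272
```

```bash
python3 ov.py a5
```

```text
tool [0.561  0.0757 0.1213] in tester mm [-2.7  0.1] F tester [-5.7  0.7] 9.3 T [-0.15  1.86 -0.07] clk 16.55
```

View pics/a5_raw.png

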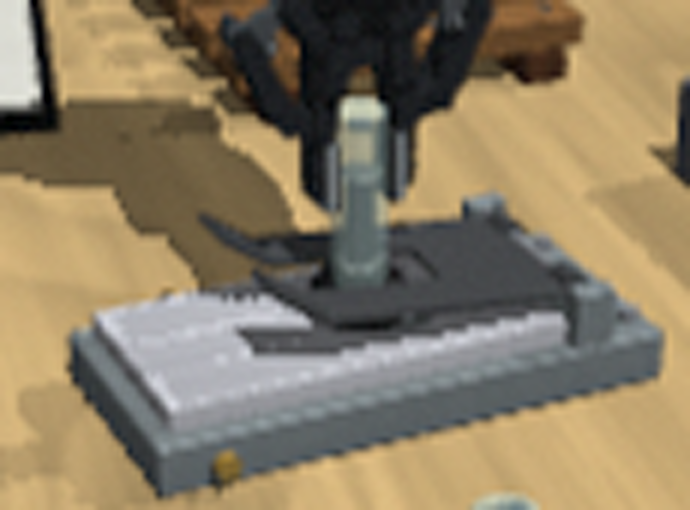

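The flap is open and the glass is in the notch at (365,270). The socket hasn't been felt yet, so I'll take finer steps.

Request:
arm_command --deltas '[-1,0.1,0.015,0,0,0,0,-1,0.1,0.015,0,0,0,0,-1,0,0,0,0,0,0]'

```text
clock: 16.98
tool_pos: [0.5628, 0.076, 0.1213]
ee_rot: [[0.989, 0.149, -0.004], [0.149, -0.989, -0.0], [-0.004, -0.0, -1.0]]
force: [-6.8, -0.6, 8.9]
gripper_width: 0.0271
```

Request:
arm_command --deltas '[-1,0.1,0.015,0,0,0,0,-1,0.1,0.015,0,0,0,0,-1,0,0,0,0,0,0]'

```text
clock: 17.35
tool_pos: [0.5648, 0.0763, 0.1213]
ee_rot: [[0.989, 0.149, -0.004], [0.149, -0.989, -0.0], [-0.004, -0.0, -1.0]]
force: [-7.6, -0.1, 9.4]
gripper_width: 0.0272
```

Request:
arm_command --deltas '[-1,0.1,0.015,0,0,0,0,-1,0.1,0.015,0,0,0,0,-1,0,0,0,0,0,0]'

```text
clock: 17.73
tool_pos: [0.5666, 0.0766, 0.1212]
ee_rot: [[0.989, 0.149, -0.004], [0.149, -0.989, -0.0], [-0.004, -0.0, -1.0]]
force: [-6.7, -0.2, 10.0]
gripper_width: 0.0271
```

Request:
arm_command --deltas '[-1,0.1,0.015,0,0,0,0,-1,0.1,0.015,0,0,0,0,-1,0,0,0,0,0,0]'

```text
clock: 18.1
tool_pos: [0.5684, 0.0768, 0.1211]
ee_rot: [[0.989, 0.149, -0.005], [0.149, -0.989, -0.0], [-0.005, -0.0, -1.0]]
force: [-7.3, -0.4, 10.1]
gripper_width: 0.027
```

Request:
arm_command --deltas '[-1,0.1,0.015,0,0,0,0,-1,0,0,0,0,0,0]'

```text
clock: 18.35
tool_pos: [0.5693, 0.077, 0.1211]
ee_rot: [[0.989, 0.149, -0.005], [0.149, -0.989, -0.0], [-0.005, -0.0, -1.0]]
force: [-6.3, -0.4, 10.1]
gripper_width: 0.0274
```

Request:
arm_command --deltas '[-1,0.1,0.015,0,0,0,0,-1,0,0,0,0,0,0]'

```text
clock: 18.6
tool_pos: [0.5703, 0.0771, 0.1209]
ee_rot: [[0.989, 0.149, -0.005], [0.149, -0.989, -0.0], [-0.005, -0.0, -1.0]]
force: [-7.7, 0.2, 9.5]
gripper_width: 0.0274
```

Request:
arm_command --deltas '[-1,0.1,0.015,0,0,0,0,-1,0,0,0,0,0,0]'

```text
clock: 18.85
tool_pos: [0.572, 0.0774, 0.1202]
ee_rot: [[0.989, 0.149, -0.004], [0.149, -0.989, 0.0], [-0.004, -0.001, -1.0]]
force: [-0.9, 0.6, -5.4]
gripper_width: 0.0273
```

Request:
arm_command --deltas '[-1,0.1,0.015,0,0,0,0,-1,0,0,0,0,0,0]'

```text
clock: 19.1
tool_pos: [0.5736, 0.0777, 0.1195]
ee_rot: [[0.989, 0.149, -0.004], [0.149, -0.989, 0.0], [-0.003, -0.001, -1.0]]
force: [-3.3, 0.6, -6.0]
gripper_width: 0.0275
```

Fz flipped from +10 to -6 N and the tool is sinking, so the base is over the socket mouth. Lowering gently.

Request:
arm_command --deltas '[-1,0,0,-0.1,0,0,0,-1,0,0,0,0,0,0]'

```text
clock: 19.35
tool_pos: [0.5739, 0.0776, 0.1193]
ee_rot: [[0.989, 0.149, -0.002], [0.149, -0.989, 0.0], [-0.002, -0.001, -1.0]]
force: [-4.7, 1.4, -6.3]
gripper_width: 0.0276
```

Request:
arm_command --deltas '[-1,0,0,-0.1,0,0,0,-1,0,0,0,0,0,0]'

```text
clock: 19.6
tool_pos: [0.574, 0.0776, 0.1188]
ee_rot: [[0.989, 0.149, -0.002], [0.149, -0.989, 0.0], [-0.002, -0.0, -1.0]]
force: [-5.9, 1.5, -5.5]
gripper_width: 0.0271
```

```bash
python3 ov.py a6
```

```text
tool [0.574  0.0776 0.1188] in tester mm [10.4  0. ] F tester [-5.6  2.3] -5.5 T [ 0.22  1.46 -0.01] clk 19.6
```

View pics/a6_raw.png

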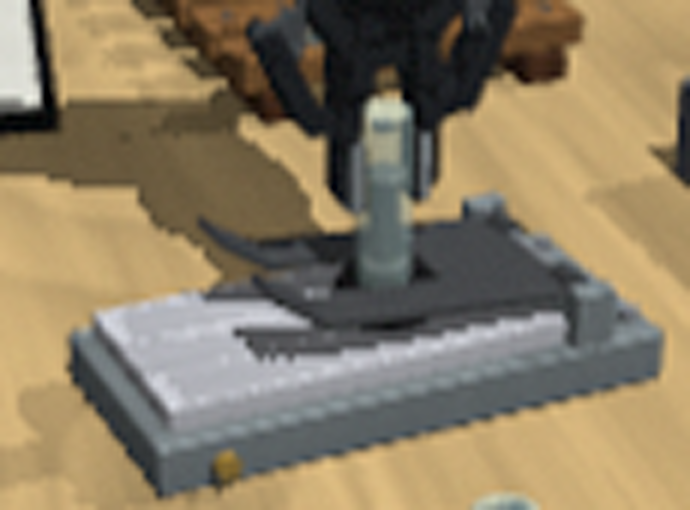

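The tube follows the command down. Fx of about -5.6 N says the far wall is touching, so I'll ease back 0.6 mm and keep lowering.

Request:
arm_command --deltas '[-1,-0.06,0.01,-0.1,0,0,0,-1,0,0,-0.1,0,0,0,-1,0,0,0,0,0,0]'

```text
clock: 20.02
tool_pos: [0.5742, 0.0778, 0.117]
ee_rot: [[0.989, 0.149, -0.0], [0.149, -0.989, 0.0], [-0.0, -0.001, -1.0]]
force: [-4.1, 1.5, -5.9]
gripper_width: 0.0278
```

Request:
arm_command --deltas '[-1,0,0,-0.1,0,0,0,-1,0,0,-0.1,0,0,0,-1,0,0,0,0,0,0]'

```text
clock: 20.4
tool_pos: [0.5743, 0.0778, 0.115]
ee_rot: [[0.989, 0.149, 0.0], [0.149, -0.989, 0.0], [0.0, -0.0, -1.0]]
force: [-3.4, 2.4, -6.7]
gripper_width: 0.0273
```

Request:
arm_command --deltas '[-1,-0.03,0.02,-0.1,0,0,0,-1,0,0,-0.1,0,0,0,-1,0,0,0,0,0,0]'

```text
clock: 20.78
tool_pos: [0.5745, 0.0778, 0.1132]
ee_rot: [[0.989, 0.149, 0.001], [0.149, -0.989, 0.0], [0.001, 0.0, -1.0]]
force: [-1.7, 3.0, -7.7]
gripper_width: 0.0271
```

Request:
arm_command --deltas '[-1,0,0,-0.1,0,0,0,-1,0,0,-0.1,0,0,0,-1,0,0,0,0,0,0]'

```text
clock: 21.15
tool_pos: [0.5745, 0.0779, 0.1114]
ee_rot: [[0.989, 0.149, 0.001], [0.149, -0.989, 0.0], [0.001, 0.0, -1.0]]
force: [-1.4, 3.7, -4.5]
gripper_width: 0.0272
```

Request:
arm_command --deltas '[-1,0,0,-0.1,0,0,0,-1,0,0,0,0,0,0]'

```text
clock: 21.4
tool_pos: [0.5747, 0.0778, 0.1108]
ee_rot: [[0.989, 0.149, 0.002], [0.149, -0.989, 0.0], [0.002, 0.0, -1.0]]
force: [-2.1, 3.5, 0.6]
gripper_width: 0.0276
```

```bash
python3 ov.py a7
```

```text
tool [0.5747 0.0778 0.1108] in tester mm [11.1  0.1] F tester [-1.6  3.8] 0.6 T [0.9  0.51 0.08] clk 21.4
```

View pics/a7_raw.png

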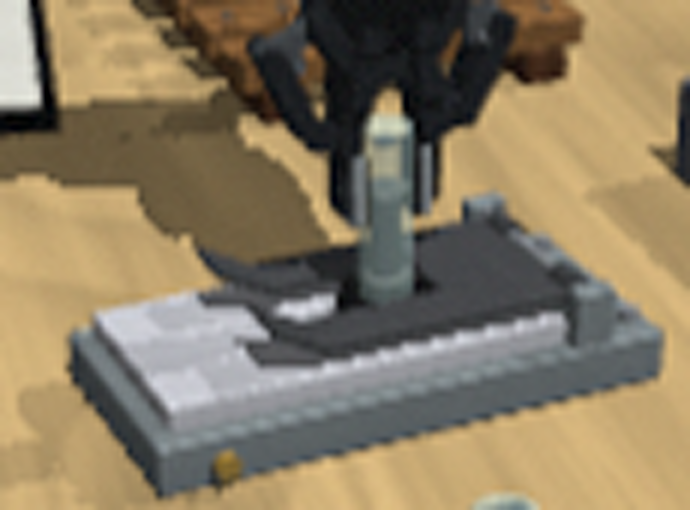

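The flap is shut, with the lip back down at (205,250). About 1.4 mm should remain to the floor.

Request:
arm_command --deltas '[-1,0,0.03,-0.1,0,0,0,-1,0,0,0,0,0,0]'

```text
clock: 21.7
tool_pos: [0.5746, 0.078, 0.1096]
ee_rot: [[0.989, 0.149, 0.001], [0.149, -0.989, -0.0], [0.001, 0.0, -1.0]]
force: [-0.8, 1.9, 1.4]
gripper_width: 0.027
```

Request:
arm_command --deltas '[-1,0,0,-0.06,0,0,0,-1,0,0,0,0,0,0]'

```text
clock: 21.95
tool_pos: [0.5746, 0.0781, 0.1095]
ee_rot: [[0.989, 0.149, 0.002], [0.149, -0.989, -0.0], [0.002, 0.0, -1.0]]
force: [-2.2, 2.0, 5.7]
gripper_width: 0.0274
```

The floor is felt at z = 0.1095, exactly 12 mm below deck contact. Relieving and releasing.

Request:
arm_command --deltas '[-1,0,0,0.06,0,0,0,-0.25,0,0,0,0,0,0,-0.15,0,0,0,0,0,0,0,0,0,0,0,0,0,0.2,0,0,0,0,0,0,0.2,0,0,0,0,0,0,0.2,0,0,0,0,0,0,0.2,0,0,0,0,0,0]'

```text
clock: 22.95
tool_pos: [0.574, 0.0781, 0.1091]
ee_rot: [[0.989, 0.149, 0.0], [0.149, -0.989, -0.0], [0.0, 0.0, -1.0]]
force: [0.4, 0.9, -0.5]
gripper_width: 0.0514
```

```bash
python3 ov.py a8
```

```text
tool [0.574  0.0781 0.1091] in tester mm [10.5  0.5] F tester [0.5 0.9] -0.5 T [0.08 0.05 0.03] clk 22.95
```

View pics/a8_raw.png

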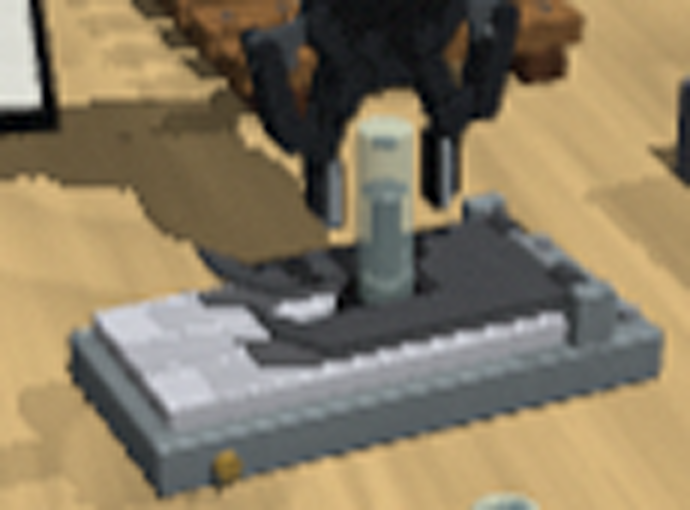

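The tube is released and stands upright at (385,215), with the flap shut. Withdrawing straight up, then moving aside to look.

Request:
arm_command --deltas '[0.3,0,0,1,0,0,0,0.3,0,0,2,0,0,0,0.3,0,0,3,0,0,0,0.3,0,0,3,0,0,0,0.3,0,0,3,0,0,0,0.3,0,0,2,0,0,0,0.3,0,-4,0,0,0,0,0.3,0,-5,0,0,0,0,0.3,0,-5,0,0,0,0,0.3,0,-3,0,0,0,0]'

```text
clock: 24.25
tool_pos: [0.574, -0.0942, 0.25]
ee_rot: [[0.989, 0.147, 0.001], [0.147, -0.989, -0.001], [0.001, 0.001, -1.0]]
force: [0.4, 0.2, 0.4]
gripper_width: 0.0555
```

Request:
arm_command --deltas '[0.3,-3,-4,0,0,0,0,0.3,-3,-4,0,0,0,0,0.3,-2,-3,0,0,0,0,0.3,0,0,0,0,0,0,0.3,0,0,0,0,0,0,0.3,0,0,0,0,0,0]'

```text
clock: 25.0
tool_pos: [0.4946, -0.2011, 0.2493]
ee_rot: [[0.989, 0.15, 0.0], [0.15, -0.989, 0.0], [0.0, 0.0, -1.0]]
force: [0.1, 0.5, -0.2]
gripper_width: 0.0556
```

Run:
```python
from h import *
import cv2
q=[.5637,.0760,.152];c,s=np.cos(q[2]),np.sin(q[2]);ctr=[q[0]+c*.0108,q[1]+s*.0108]
st=manip.get_state();print(st["tool_pos"],st["force"],st["clock"])
t=np.linspace(0,6.3,60)
ims=[]
for n,(x0,y0,w,h) in (("side",(215,150,115,85)),("top",(195,140,115,115))):
  S=manip.snapshot(n);cv2.imwrite(f"pics/end_{n}.png",S["frame"]);C=cam(S);k=5
  im=cv2.resize(S["frame"][y0:y0+h,x0:x0+w],None,fx=k,fy=k,interpolation=cv2.INTER_CUBIC)
  for r,z in((.014,.138),(.025,.046)):
    g=np.c_[ctr[0]+r*np.cos(t),ctr[1]+r*np.sin(t),0*t+z]
    uv=((proj(C,g)-[x0,y0]+.5)*k-.5).round().astype(int);cv2.polylines(im,[uv.reshape(-1,1,2)],False,(0,0,255),1)
  cv2.imwrite(f"pics/endz_{n}.png",im)
```

```text
[ 0.49457095 -0.20111848  0.24934824] [ 0.11722817  0.53576208 -0.24267766] 25.0
```

View pics/endz_side.png

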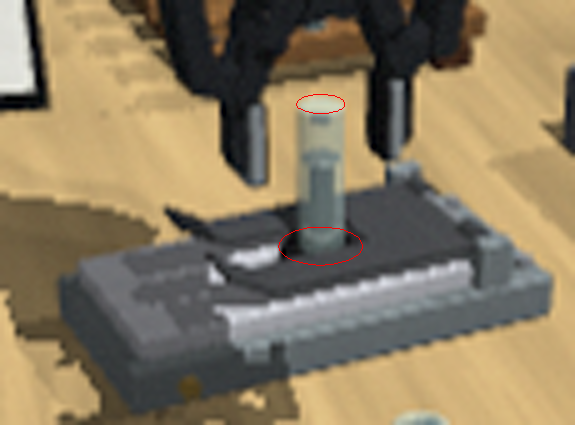

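View pics/endz_top.png

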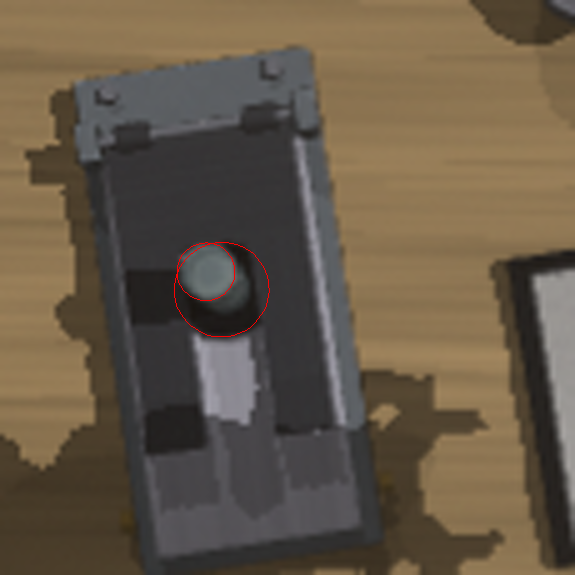

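View pics/end_top.png

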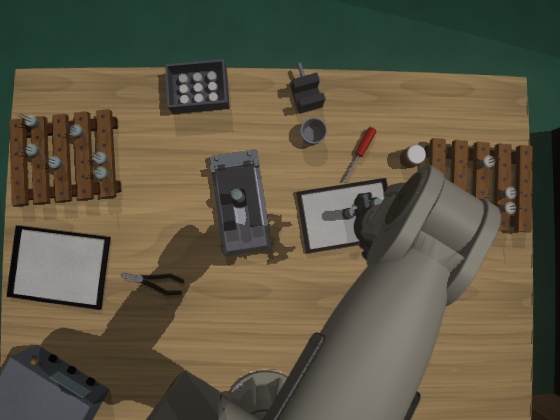

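The tube top in both views matches the fully seated model (side (320,104), top (208,271)). It is upright, the flap is flat, and the objects visible in the top view haven't moved. Handing in.

```bash
python3 -c "
from bench import manip
print(manip.finish_job())"
```

```text
the job is handed in; nothing more can be done
None
```

The wide-based tube is out of the tray and standing in the tester's socket, with the flap shut over its base. I handed the job in at about 25 s of the 72 s allowed.

**How it went:** I slid the tube under the lip, where its base lifted the flap. The socket showed itself near tester x = +11 mm, when the vertical force flipped from +10 N to -6 N. I lowered the base until it touched the floor at tool z = 0.1095 m, which is 12 mm below the deck contact at 0.1214 m, then let go and backed off.

**Forces:** The wrist readings I saw never went above about 14 N.

**Last checks:** In both camera views the tube's top matches a fully seated, upright tube, and the flap lies flat. The robot was clear of everything, with force readings near zero.

**Less certain:**
- **Unmeasured values:** I judged the flap angle and tube tilt from the pictures and did not measure them.
- **Side force:** Fy read about 3–4 N during the final lowering, so I nudged the tube sideways; it was gone after release.
- **Early tester fit:** one corner I had picked in the side view turned out to be a shadow, so I dropped it.
- **Other objects:** the arm hid part of the tray and the block in the last top view. I felt no contact near them.

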